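# Show the helper which pot to glaze, and with what

### The job

Press the call button on the bench all the way down to call the helper over and let go of it; then show which pot is next by pointing from above at the footed cup on the ware board, tool point about 5 cm above the middle of its mouth, and stay there for about two seconds. Then show which glaze to use by pointing in the same way at the lid of the squat glaze jar for about two seconds, and finish still pointing at it. Touch or lift none of the pots, glaze containers or brushes, and do not point at the other pots or the tall bottle on the way: pass high over them or around them.

Things in the scene. Friction and masses are not known exactly. Their poses are not given: they have to be found in the camera images.
- call_button (a joint): travel of the call button's cap, m: 0 = up, 0.006 = fully down; it points down into the bench, is sprung (about 5 N takes it fully down) and comes back up when released
- call_button_top (a point): centre of the top face of the call button's cap: a flat round white cap 40 mm across on a grey housing fixed to the bench, 56 mm across and 12 mm high, the cap top 22 mm above the bench when up; the only button; it goes down with the cap
- ware_board: plywood board 140 x 390 x 18 mm lying fixed on the bench, long side along its own y; origin at the centre of its underside; the three unglazed pots stand on it, in any order
- footed_cup: THE POT TO POINT AT: unglazed cream clay cup, 120 mm tall, like a goblet: a foot 68 mm across, a narrow waist 40 mm across, then widening to a 94 mm mouth; origin at the centre of its underside, z up; loose, about 0.25 kg
- footed_cup_rim (a point): centre of the footed cup's mouth, level with its rim, 120 mm above its underside and 138 mm above the bench
- beaker: unglazed clay beaker, near-straight sides, no foot, 85 mm tall, 80 mm across the mouth; bystander on the ware board; origin at the centre of its underside
- beaker_rim (a point): centre of the beaker's mouth, 103 mm above the bench
- bowl: unglazed clay bowl, shallow, 45 mm tall, 112 mm across the mouth; bystander on the ware board; origin at the centre of its underside
- bowl_rim (a point): centre of the bowl's mouth, 63 mm above the bench
- glaze_jar: THE GLAZE TO POINT AT: squat white plastic jar with a broad screw lid, 84 mm across, 70 mm tall; origin at the centre of its underside, on the bench; loose, about 0.35 kg
- glaze_jar_top (a point): centre of the top of the squat jar's lid, 70 mm above the bench
- glaze_bottle: tall slim white plastic bottle, 60 mm across, 160 mm tall with its cap; bystander; origin at the centre of its underside, on the bench
- glaze_bottle_top (a point): top of the tall bottle's cap, 160 mm above the bench
- brush_holder: glass pot 72 mm across, 90 mm tall, with brushes standing in it up to about 187 mm; bystander; origin at the centre of its underside, on the bench
Things that resemble listed ones, but are neither listed nor needed, are in the scene too. What is shaped like the footed_cup but blue or purple is not meant.

How it is judged:
By the outcome, as a careful person would: the job done as asked, in the order asked, and still so for the second after the job is handed in, with the robot touching nothing.
It also fails if it takes over 56 s, if anything falls off the work surface, if the arm or the gripper's body presses on something with over 40 N, if the wrist force passes 120 N, or if a joint passes its speed limit or range.

### The arm

A 7-joint arm with a two-finger parallel gripper is mounted at the origin on the work surface. World frame = base frame: x ahead of the robot, y to its left, z up, the work surface at z = 0. Lengths are in mm, angles in rad, forces in N, time in s.
With the tool pointing down it reaches from about 350 to 900 mm from the base axis. Payload 8.1 kg.
Tool frame: the origin (TCP) lies between the finger pads, 19 mm behind the fingertips; this is the grasp point; z points along the fingers, y is the line along which they close (so a half turn about z gives the same grasp; the last joint's range is limited). The gripper opens to 85 mm and grips with 20 to 120 N. Pads are 22 mm wide; open, the fingers measure 114 mm over their backs; the gripper's body (76 mm by 85 mm) begins 54 mm behind the grasp point. The pads swing forward as they close: fully open they stand 13 mm farther back than shut.
Start: joints at [1.095, 0.434, 0.025, 1.573, -0.012, 1.134, -0.075], TCP at [227.618, -582.091, 250.023] pointing down, gripper open.
Joint ranges: [-2.62, 2.62], [-0.44, 2.09], [-1.27, 1.32], [0.08, 2.57], [-1.32, 4.46], [0.12, 2], [-2.74, 2.74]. Speed limits (rad/s): [2.22, 2.22, 3.01, 3.01, 3.14, 3.14, 3.14].

### API

Orientations are given as a unit quaternion [w, x, y, z].
In Python, from bench import arm gives the robot as it stands.
- The arm moves only by the tool arm_command, never from a script. Its argument "deltas" is a list of rows, each a list of 4 numbers: the shift along the tool's x, y, z scaled (see below), then the turn about the tool's z scaled (see below). A call has 1 to 12 rows; each row is the pose to reach, as a shift and turn from the pose commanded when the call began, along the tool's axes at that moment, turning the shorter way round; what a row does not reach only later rows make up. The controller multiplies each number of a shift by 250 mm and each number of a turn by pi rad. A row lasts 1/12 s, in which the tool goes at most 41.7 mm and 7.16 degrees, less where a joint would pass 70% of its speed; a pose out of reach is approached as far as the arm can. A call with a number of a shift or a turn outside -1 to 1 is refused whole. A call with a gripper value outside its range is refused whole. "hand" is the closure, from -1 (fully open) to 1 (shut), set as the call begins (left out, the last holds). The fingers move at their own pace and stop on an object; "squeeze" is the grip in N (left out, the last holds). Time passes only in rows, so rows that repeat a pose let the fingers close. It gives the time, the measured TCP pose, the force, the opening and the grip force at its end, in the units of the state.
- arm.state(): the state, without advancing time (a new reading comes with each control period).
- arm.read_camera(name): name is "side" or "top"; returns a dict with "color" (400x640x3 uint8, red, green, blue), "camera_matrix" (3x3 intrinsics, pixels), "xyz" and "orientation" of the camera in the world. Camera axes: x right, y down, z forward; pixel columns grow to the right and rows downward; lengths in mm; the calibration is good to about 2 mm. A picture is of the moment at which its call begins. There is no depth.
- arm.hand_in(): hands the job in; it is judged then, once.
Trained networks look in a picture, given as the dict that the camera call returned (one of the last four; its "shot" number tells which), for a name from the list of things; names that differ only in an ending like _2 or _b are one class to them, and where a whole thing is asked for, a point or a joint stands for the part that bears it (a point fixed in the world has none). Each returns a list of dicts, best first, with "confidence" (0 to 1); they miss things now and then, are a little off and sometimes report something else, mostly with a low value. They report only what shows in the picture. A call takes as long as a camera call. They do not tell look-alikes from the thing itself.
- arm.search_frame(target, picture): "location" ([x, y, z] in mm, in the coordinates of the camera as it stood for that picture, good to about 4 mm: the middle of the surface that is visible of it).
The state is a dict: "clock": time; "joint_pos": joint angles; "joint_vel": joint speeds; "effort": joint torques, N m; "tool_pos": TCP position; "eef_rot": TCP orientation; "wrist_force": force on the tool from outside, world axes, zero at the start; "wrist_torque": the same for the moment, N m; "finger_gap": finger opening in mm; "gripper_force": force on a finger pad.
Only numpy, scipy, OpenCV 4.12 (cv2) and the standard library are available. Lean on these libraries where they do the work, as an engineer would, in place of code of your own. Each camera call takes 0.05 s, during which the arm holds its last target. There are 200 camera calls.

## Working session

There is one attempt and no reset: what is moved stays moved. The work goes in short steps, Python scripts to look and compute and a tool call to move; the robot and the scene stay as the last step left them, time stands still between calls to the robot, and variables do not carry over. Pictures are saved under pics/ and viewed, at most 10 in all, crops included, and the job is handed in when it is done.

Besides the shell and the picture viewer there is one more tool, called after ">>>" as name(argument=value, ...), one argument or row to a line, values as JSON. arm_command: Moves the arm, as the interface text tells. Its arguments: {"type":"object","properties":{"deltas":{"type":"array","items":{"type":"array","items":{"type":"number","minimum":-1,"maximum":1}}},"hand":{"type":"number"},"squeeze":{"type":"number"}},"required":["deltas"]}

```bash
mkdir -p pics; cat > h.py <<'E'
import numpy as np, cv2
from scipy.spatial.transform import Rotation as R
from bench import arm
def rot(q): return R.from_quat([q[1],q[2],q[3],q[0]]).as_matrix()
def world(p,l): return rot(p["orientation"])@np.array(l)+np.array(p["xyz"])
def pix_to_plane(p,u,v,z):
    d=rot(p["orientation"])@np.linalg.inv(p["camera_matrix"])@[u,v,1]; c=np.array(p["xyz"]); return c+d*(z-c[2])/d[2]
def proj(p,w):
    c=np.array(p["camera_matrix"])@(rot(p["orientation"]).T@(np.array(w)-p["xyz"])); return c[:2]/c[2]
E
python3 - <<'E'
from h import *
np.set_printoptions(precision=1,suppress=True)
for n in("top","side"):
    p=arm.read_camera(n); cv2.imwrite(f"pics/{n}0.png",p["color"][...,::-1])
    print(n,np.array(p["xyz"]))
    for t in("call_button_top","footed_cup","beaker","bowl","glaze_jar","glaze_bottle","brush_holder","ware_board"):
        for d in arm.search_frame(t,p):
            w=world(p,d["location"]); print(t,round(d["confidence"],2),w,proj(p,w))
s=arm.state(); print(s["tool_pos"],s["eef_rot"],s["clock"]); print(rot(s["eef_rot"]))
E
```

```text
top [ 286.7  -17.  1047.2]
call_button_top 0.66 [ 423.  -320.3  104.4] [440.9 228.2]
call_button_top 0.45 [ 461.5 -200.7   18. ] [386.4 222. ]
footed_cup 0.89 [604.5  50.1  93.7] [290.8 169. ]
footed_cup 0.82 [365.7 139.6  75.1] [259.8 263.1]
footed_cup 0.56 [346.9  -2.   73.2] [316.1 267.3]
beaker 0.91 [575.9 193.   65.6] [238.9 185.5]
bowl 0.58 [543.5 311.1  43.1] [197.2 201.7]
glaze_jar 0.67 [ 637.3 -206.6   70.1] [385.3 154.9]
glaze_bottle 0.89 [ 417.6 -324.7  109.3] [443.6 229.9]
glaze_bottle 0.69 [542.6 311.2  44.1] [197.  201.9]
brush_holder 0.68 [ 617.9 -330.3   73.2] [431.7 158.7]
brush_holder 0.5 [539.  314.   37.7] [196.7 203.8]
ware_board 0.59 [539.3 154.3  18.5] [256.6 201.9]
side [ 352.7  962.4 1027.2]
footed_cup 0.87 [359.8 134.3  87.7] [362.4 250.5]
footed_cup 0.81 [336.  -18.9  90.2] [374.9 209.6]
footed_cup 0.72 [597.2  62.2 107.4] [277.  216.5]
footed_cup 0.72 [536.3 288.2  42.5] [284.2 302.7]
footed_cup 0.65 [ 426.  -315.3   79.8] [352.1 147.1]
beaker 0.69 [568.1 193.4  73.6] [278.5 263.1]
bowl 0.93 [538.  289.   43.9] [283.4 302.6]
glaze_jar 0.81 [ 644.6 -183.3   50.4] [279.2 173.6]
glaze_jar 0.63 [ 423.5 -315.7   76.9] [352.9 147.8]
glaze_jar 0.44 [535.9 289.5  42.1] [284.2 303.3]
glaze_bottle 0.93 [ 422.5 -312.4   78.4] [353.1 148. ]
glaze_bottle 0.22 [592.5  59.4 106.6] [278.9 216.1]
brush_holder 0.81 [ 616.2 -313.2   74.2] [295.  144.1]
brush_holder 0.58 [532.7 289.7  44. ] [285.4 303. ]
ware_board 0.98 [541.7 225.9  16.9] [287.3 288.2]
[ 227.6 -582.1  250. ] [0.  1.  0.2 0. ] 0.9
[[ 0.9  0.4  0. ]
 [ 0.4 -0.9 -0. ]
 [-0.   0.  -1. ]]
```

View pics/top0.png

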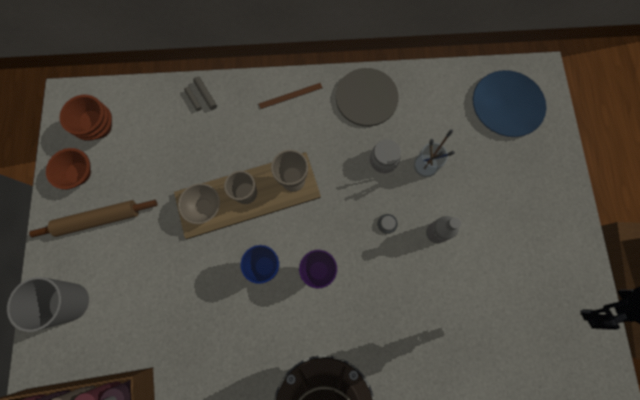

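View pics/side0.png

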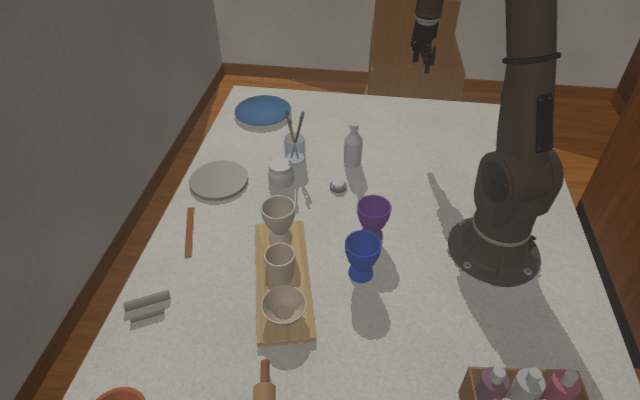

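The top view shows the cup near pixel (290,168), the jar (385,156), the button (387,223), the bottle (443,230) and the brushes (432,158). In the side view the cup's rim is near (278,208), the jar (281,170) and the button (338,185). The blue and purple goblets are decoys. Next I refine these with a crop.

```bash
python3 - <<'E'
from h import *
np.set_printoptions(precision=1,suppress=True)
t=cv2.imread("pics/top0.png"); s=cv2.imread("pics/side0.png")
f=lambda im,x,y,w,h,k:cv2.resize(cv2.convertScaleAbs(im[y:y+h,x:x+w],alpha=1.5),None,fx=k,fy=k,interpolation=cv2.INTER_CUBIC)
p=arm.read_camera("top"); q=arm.read_camera("side")
# hypotheses drawn
def ring(im,p,c,r):
    a=np.linspace(0,2*np.pi,40); pts=[proj(p,[c[0]+r*np.cos(x),c[1]+r*np.sin(x),c[2]]) for x in a]
    for u in pts:
        im[int(round(u[1])),int(round(u[0]))]=(0,0,255)
cup=pix_to_plane(p,290,168,138);jar=pix_to_plane(p,385.5,155.5,70);but=pix_to_plane(p,387.3,222.5,22)
print(cup,jar,but)
for im,c in((t,p),(s,q)):
    ring(im,c,cup,47);ring(im,c,jar,42);ring(im,c,but,20)
a=f(t,265,130,160,120,5); cv2.imwrite("pics/tc.png",a)
cv2.imwrite("pics/sc.png",f(s,240,130,130,110,5.4))
E
```

```text
[592.5  48.9 138. ] [ 635.6 -207.    70. ] [ 459.2 -202.3   22. ]
```

View pics/tc.png

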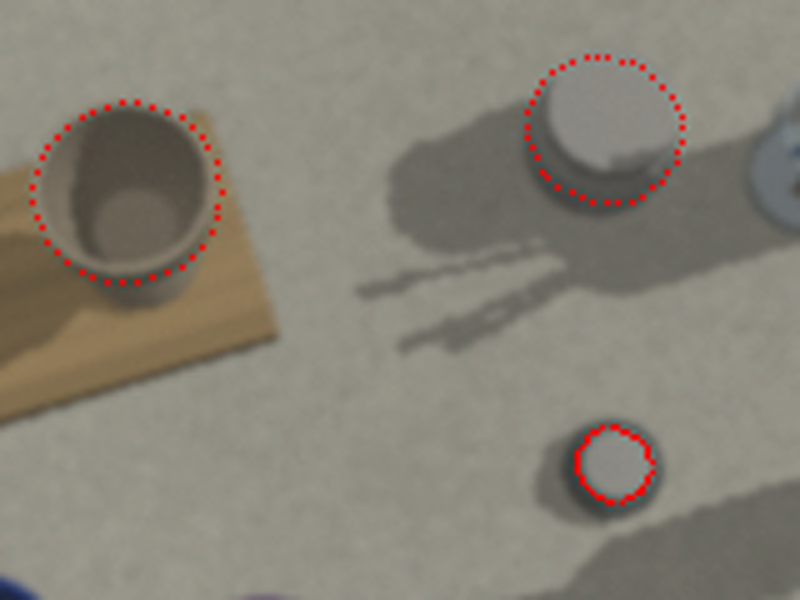

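View pics/sc.png

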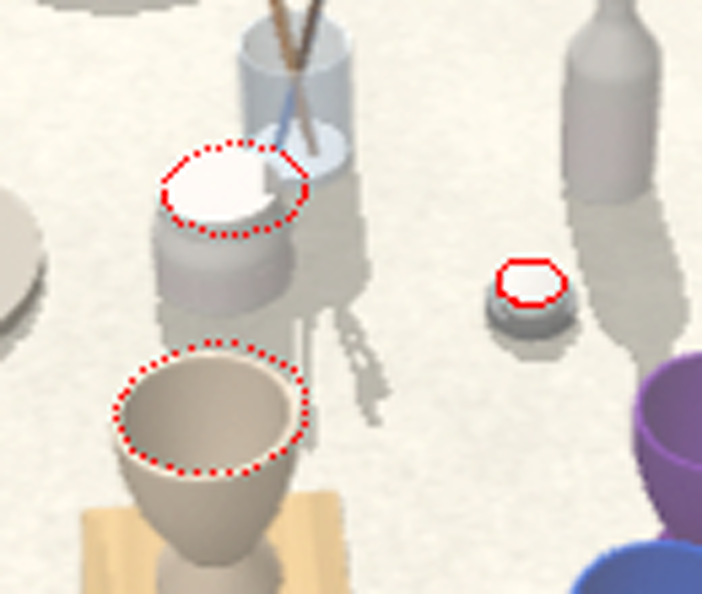

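Ring overlays fit the button in both views. The cup shifts slightly to about (594,51), and the lid to about (643,-211).

```bash
cat >> h.py <<'E'
def plan(*W):
    s=arm.state(); c=np.array(s["tool_pos"]); M=rot(s["eef_rot"]); print(s["clock"],c.round(1),np.round(s["wrist_force"],1),s["finger_gap"])
    for w in W: print(w,np.round(M.T@(np.array(w)-c)/250,3))
E
python3 - <<'E'
from h import *
np.set_printoptions(precision=1,suppress=True)
p=arm.read_camera("top");q=arm.read_camera("side")
for w in([594,51,138],[643,-211,70]): print(proj(p,w),proj(q,w))
plan([264,-416,250],[300,-250,250],[380,-225,250],[459,-202,250],[459,-202,70],[459,-202,34])
E
```

```text
[289.2 167.5] [278.3 205.5]
[386.7 152.9] [281.1 163.4]
1.1 [ 227.6 -582.1  250. ] [-0.4 -0.  -0.2] 85.29721180824998
[264, -416, 250] [ 0.4 -0.6  0. ]
[300, -250, 250] [ 0.8 -1.1  0. ]
[380, -225, 250] [ 1.1 -1.1  0. ]
[459, -202, 250] [ 1.4 -1.1  0. ]
[459, -202, 70] [ 1.4 -1.1  0.7]
[459, -202, 34] [ 1.4 -1.1  0.9]
```

>>> arm_command(
  deltas=[
    [0.4, -0.57, 0, 0],
    [0.4, -0.57, 0, 0],
    [0.4, -0.57, 0, 0],
    [0.4, -0.57, 0, 0],
    [0.4, -0.57, 0, 0],
    [0.75, -0.99, 0, 0],
    [0.75, -0.99, 0, 0],
    [0.75, -0.99, 0, 0],
    [0.75, -0.99, 0, 0],
    [0.75, -0.99, 0, 0],
    [0.75, -0.99, 0, 0],
    [0.75, -0.99, 0, 0],
  ],
  hand=1,
)

```text
clock: 2.1
tool_pos: [311.9, -284.5, 250.2]
eef_rot: [0.0, 0.983, 0.185, 0.0]
wrist_force: [0.0, -0.3, -0.1]
finger_gap: 0.2
gripper_force: 0.0
```

```bash
sed -i 's/,3))$/,3).tolist())/' h.py; python3 -c "
from h import *
plan([300,-250,250],[380,-225,250],[459,-202,250],[459,-202,70],[459,-202,34])"
```

```text
2.1 [ 311.9 -284.5  250.2] [ 0.  -0.3 -0.1] 0.15407168197225965
[300, -250, 250] [0.006, -0.146, 0.001]
[380, -225, 250] [0.34, -0.123, 0.001]
[459, -202, 250] [0.668, -0.094, 0.001]
[459, -202, 70] [0.668, -0.094, 0.721]
[459, -202, 34] [0.668, -0.094, 0.865]
```

>>> arm_command(
  deltas=[
    [0.006, -0.146, 0, 0],
    [0.006, -0.146, 0, 0],
    [0.34, -0.125, 0, 0],
    [0.34, -0.125, 0, 0],
    [0.668, -0.094, 0, 0],
    [0.668, -0.094, 0, 0],
    [0.668, -0.094, 0, 0],
    [0.668, -0.094, 0.6, 0],
    [0.668, -0.094, 0.6, 0],
    [0.668, -0.094, 0.6, 0],
    [0.668, -0.094, 0.6, 0],
    [0.668, -0.094, 0.6, 0],
  ],
)

```text
clock: 3.1
tool_pos: [455.4, -201.1, 95.0]
eef_rot: [-0.002, 0.983, 0.184, -0.004]
wrist_force: [-0.1, -0.3, 0.5]
finger_gap: 0.1
gripper_force: 0.0
```

```bash
python3 -c "
from h import *
p=arm.read_camera('side');cv2.imwrite('pics/b.png',cv2.resize(p['color'][100:260,230:450,::-1],None,fx=3.5,fy=3.5))
plan([459,-202,70],[459,-202,45],[459,-202,34])"
```

```text
3.15 [ 457.1 -201.4   97.8] [ 0.3 -0.4  1.3] -0.29293044064954044
[459, -202, 70] [0.007, 0.005, 0.111]
[459, -202, 45] [0.007, 0.006, 0.211]
[459, -202, 34] [0.008, 0.006, 0.255]
```

View pics/b.png

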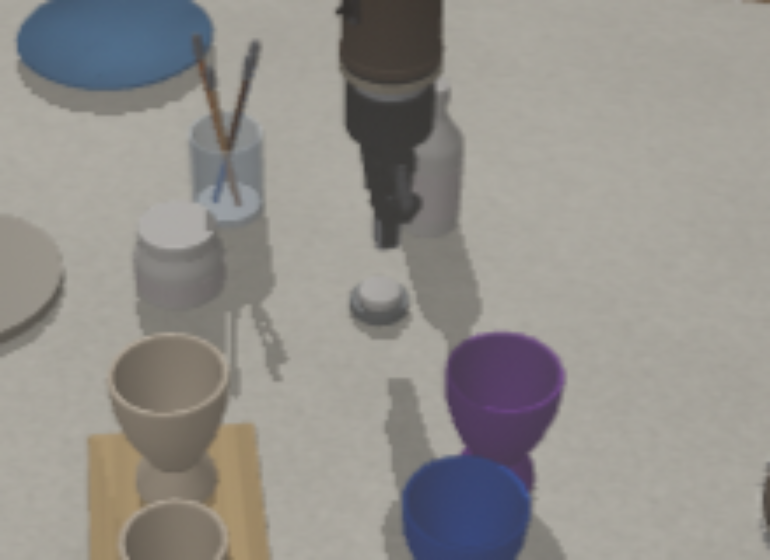

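The closed fingertips (387,247) hang over the button cap (380,293), clear of the bottle behind. Pressing now.

>>> arm_command(
  deltas=[
    [0, 0, 0.1, 0],
    [0, 0, 0.16, 0],
    [0, 0, 0.2, 0],
    [0, 0, 0.22, 0],
    [0, 0, 0.23, 0],
    [0, 0, 0.24, 0],
    [0, 0, 0.25, 0],
    [0, 0, 0.255, 0],
    [0, 0, 0.26, 0],
    [0, 0, 0.26, 0],
  ],
)

```text
clock: 3.98
tool_pos: [459.9, -201.1, 35.5]
eef_rot: [0.001, 0.983, 0.185, 0.001]
wrist_force: [1.0, -2.0, 5.3]
finger_gap: -0.5
gripper_force: 2.2
```

>>> arm_command(
  deltas=[
    [0, 0, 0.006, 0],
    [0, 0, 0.012, 0],
    [0, 0, 0.016, 0],
    [0, 0, 0.016, 0],
    [0, 0, 0.016, 0],
  ],
)

```text
clock: 4.4
tool_pos: [460.0, -201.1, 34.0]
eef_rot: [0.001, 0.983, 0.185, 0.001]
wrist_force: [-9.9, 1.6, 47.8]
finger_gap: 0.1
gripper_force: 23.7
```

>>> arm_command(
  deltas=[
    [0, 0, -0.05, 0],
    [0, 0, -0.2, 0],
    [0, 0, -0.4, 0],
    [0, 0, -0.6, 0],
    [0, 0, -0.8, 0],
    [0, 0, -0.92, 0],
    [0, 0, -0.92, 0],
    [0, 0, -0.92, 0],
    [0, 0, -0.92, 0],
  ],
)

```text
clock: 5.15
tool_pos: [459.1, -200.5, 261.5]
eef_rot: [0.0, 0.983, 0.185, 0.001]
wrist_force: [-0.1, 0.8, -0.1]
finger_gap: 0.0
gripper_force: 0.0
```

```bash
python3 -c "
from h import *
plan([526,-75,262],[594,51,262],[594,51,188])"
```

```text
5.15 [ 459.1 -200.5  261.5] [-0.1  0.8 -0.1] 0.031387914083761154
[526, -75, 262] [0.432, -0.37, -0.002]
[594, 51, 262] [0.869, -0.74, -0.002]
[594, 51, 188] [0.869, -0.74, 0.294]
```

>>> arm_command(
  deltas=[
    [0.12, -0.1, 0, 0],
    [0.24, -0.2, 0, 0],
    [0.36, -0.31, 0, 0],
    [0.48, -0.41, 0, 0],
    [0.6, -0.51, 0, 0],
    [0.7, -0.6, 0, 0],
    [0.8, -0.68, 0, 0],
    [0.869, -0.74, 0, 0],
    [0.869, -0.74, 0, 0],
    [0.869, -0.74, 0.1, 0],
    [0.869, -0.74, 0.2, 0],
    [0.869, -0.74, 0.294, 0],
  ],
)

```text
clock: 6.15
tool_pos: [592.7, 50.5, 184.6]
eef_rot: [-0.0, 0.983, 0.186, -0.002]
wrist_force: [-0.2, 0.0, -0.3]
finger_gap: -0.0
gripper_force: 0.0
```

>>> arm_command(
  deltas=[
    [0, 0, 0, 0],
    [0, 0, 0, 0],
    [0, 0, 0, 0],
    [0, 0, 0, 0],
    [0, 0, 0, 0],
    [0, 0, 0, 0],
  ],
)

```text
clock: 6.65
tool_pos: [594.6, 50.9, 188.6]
eef_rot: [0.0, 0.983, 0.185, 0.001]
wrist_force: [0.4, -0.4, 0.2]
finger_gap: -0.2
gripper_force: 0.0
```

```bash
python3 -c "
from h import *
plan([594,51,188])
p=arm.read_camera('side');cv2.imwrite('pics/c.png',cv2.resize(p['color'][100:260,200:420,::-1],None,fx=3.5,fy=3.5))"
```

```text
6.65 [594.6  50.9 188.6] [ 0.4 -0.4  0.2] -0.22941741877806185
[594, 51, 188] [-0.002, -0.001, 0.002]
```

View pics/c.png

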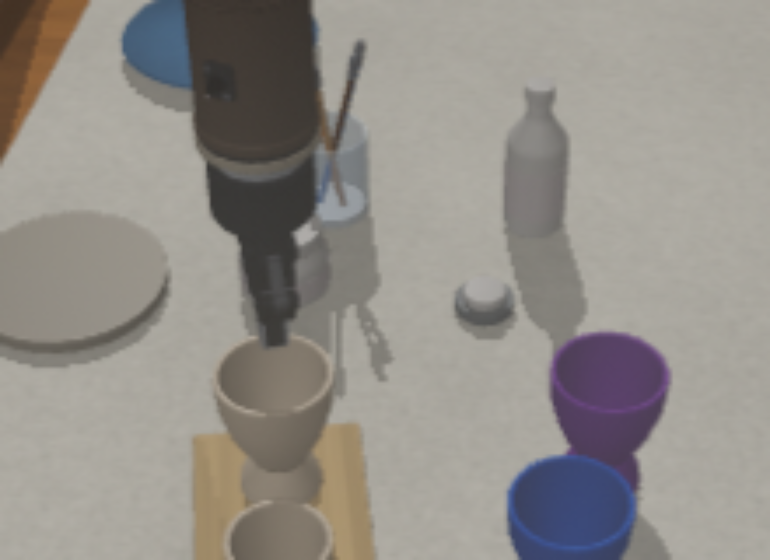

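The fingertip (275,343) is above the cup's mouth (centre near (274,375)), and the button is back up. Now I hold for a further 2 s or so.

>>> arm_command(
  deltas=[
    [0, 0, 0, 0],
    [0, 0, 0, 0],
    [0, 0, 0, 0],
    [0, 0, 0, 0],
    [0, 0, 0, 0],
    [0, 0, 0, 0],
    [0, 0, 0, 0],
    [0, 0, 0, 0],
    [0, 0, 0, 0],
    [0, 0, 0, 0],
    [0, 0, 0, 0],
    [0, 0, 0, 0],
  ],
)

```text
clock: 7.7
tool_pos: [594.0, 50.8, 187.5]
eef_rot: [0.0, 0.983, 0.185, -0.0]
wrist_force: [-0.5, -0.7, -0.7]
finger_gap: 0.2
gripper_force: 0.0
```

>>> arm_command(
  deltas=[
    [0, 0, 0, 0],
    [0, 0, 0, 0],
    [0, 0, 0, 0],
    [0, 0, 0, 0],
    [0, 0, 0, 0],
    [0, 0, 0, 0],
    [0, 0, 0, 0],
    [0, 0, 0, 0],
    [0, 0, 0, 0],
    [0, 0, 0, 0],
  ],
)

```text
clock: 8.53
tool_pos: [594.1, 50.8, 187.5]
eef_rot: [0.0, 0.983, 0.185, 0.0]
wrist_force: [-0.2, -0.1, -0.4]
finger_gap: -0.1
gripper_force: 0.0
```

```bash
python3 -c "
from h import *
plan([594,51,258],[618,-80,258],[643,-211,258],[643,-211,120])"
```

```text
8.5333 [594.1  50.8 187.5] [-0.2 -0.1 -0.4] -0.12513482391973224
[594, 51, 258] [0.0, -0.001, -0.282]
[618, -80, 258] [-0.101, 0.522, -0.282]
[643, -211, 258] [-0.199, 1.047, -0.282]
[643, -211, 120] [-0.199, 1.047, 0.27]
```

>>> arm_command(
  deltas=[
    [0, 0, -0.14, 0],
    [0, 0, -0.28, 0],
    [0, 0, -0.28, 0],
    [-0.03, 0.15, -0.28, 0],
    [-0.06, 0.3, -0.28, 0],
    [-0.085, 0.45, -0.28, 0],
    [-0.115, 0.6, -0.28, 0],
    [-0.14, 0.74, -0.28, 0],
    [-0.165, 0.86, -0.28, 0],
    [-0.18, 0.96, -0.28, 0],
    [-0.19, 1.0, -0.28, 0],
    [-0.19, 1.0, -0.28, 0],
  ],
)

```text
clock: 9.53
tool_pos: [640.5, -203.1, 256.9]
eef_rot: [0.001, 0.983, 0.183, -0.0]
wrist_force: [0.2, -0.1, -0.6]
finger_gap: -0.4
gripper_force: 0.0
```

>>> arm_command(
  deltas=[
    [-0.009, 0.047, 0, 0],
    [-0.009, 0.047, 0.1, 0],
    [-0.009, 0.047, 0.2, 0],
    [-0.009, 0.047, 0.3, 0],
    [-0.009, 0.047, 0.4, 0],
    [-0.009, 0.047, 0.48, 0],
    [-0.009, 0.047, 0.53, 0],
    [-0.009, 0.047, 0.55, 0],
    [-0.009, 0.047, 0.55, 0],
    [-0.009, 0.047, 0.55, 0],
  ],
)

```text
clock: 10.37
tool_pos: [643.8, -210.6, 121.0]
eef_rot: [0.0, 0.983, 0.186, 0.001]
wrist_force: [0.7, 0.4, 0.1]
finger_gap: -0.2
gripper_force: 0.0
```

```bash
python3 -c "
from h import *
plan([643,-211,120])
p=arm.read_camera('side');cv2.imwrite('pics/d.png',cv2.resize(p['color'][80:240,200:420,::-1],None,fx=3.5,fy=3.5))"
```

```text
10.3667 [ 643.8 -210.6  121. ] [0.7 0.4 0.1] -0.1873762460194558
[643, -211, 120] [-0.003, 0.0, 0.004]
```

View pics/d.png

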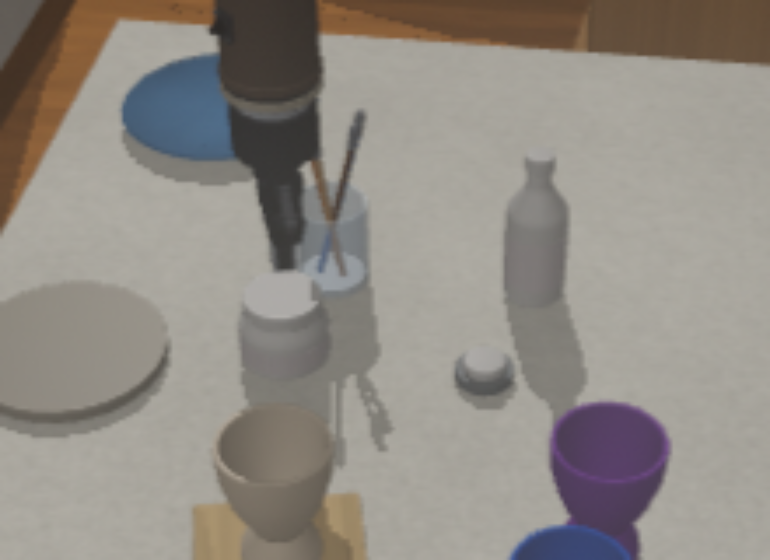

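The fingertip (285,268) is just over the jar's lid (283,295), with the brushes and bottle undisturbed. I hold, then hand in.

>>> arm_command(
  deltas=[
    [0, 0, 0, 0],
    [0, 0, 0, 0],
    [0, 0, 0, 0],
    [0, 0, 0, 0],
    [0, 0, 0, 0],
    [0, 0, 0, 0],
    [0, 0, 0, 0],
    [0, 0, 0, 0],
    [0, 0, 0, 0],
    [0, 0, 0, 0],
    [0, 0, 0, 0],
    [0, 0, 0, 0],
  ],
)

```text
clock: 11.42
tool_pos: [643.0, -211.1, 120.0]
eef_rot: [-0.0, 0.983, 0.185, -0.0]
wrist_force: [-0.6, -1.3, -0.4]
finger_gap: -0.4
gripper_force: 0.0
```

>>> arm_command(
  deltas=[
    [0, 0, 0, 0],
    [0, 0, 0, 0],
    [0, 0, 0, 0],
    [0, 0, 0, 0],
    [0, 0, 0, 0],
    [0, 0, 0, 0],
    [0, 0, 0, 0],
    [0, 0, 0, 0],
    [0, 0, 0, 0],
    [0, 0, 0, 0],
    [0, 0, 0, 0],
    [0, 0, 0, 0],
  ],
)

```text
clock: 12.42
tool_pos: [643.0, -211.1, 120.0]
eef_rot: [0.0, 0.983, 0.185, 0.0]
wrist_force: [0.4, -0.2, -0.4]
finger_gap: -0.1
gripper_force: 0.0
```

```bash
python3 -c "
from h import *
plan([643,-211,120]); print(arm.hand_in())"
```

```text
12.4167 [ 643.  -211.1  120. ] [ 0.4 -0.2 -0.4] -0.10202623354510278
[643, -211, 120] [-0.0, -0.0, 0.0]
the job is handed in; nothing more can be done
None
```

The job is handed in at 12.4 s: I pressed the button to its stop and released it (fingertip press peaked near 48 N at the wrist), then pointed about 5 cm above the footed cup and then the squat jar's lid for just over 2 s each, ending over the jar with no sign of touching anything else.

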